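# Sort soft and firm loudspeaker feet by squeezing

## Task

The four loudspeaker isolation feet on the wooden board look the same, but two have soft springs and two have firm ones: squeeze each between the fingers to feel which it is, never harder than 40 N on a finger, and put the soft ones in the blue tray and the firm ones in the red tray. Set every foot down without dropping it, standing flat on the tray floor the same way up as it stood on the board, and leave everything else on the desk where it is.

Things in the scene. Friction and masses are not known exactly. Their poses are not given: they have to be found in the camera images.
- board: dark wooden board, fixed, 100 mm along x, 290 mm along y, 12 mm thick, with low brass strips (6 mm high, 4 mm wide) between four bays in a row along y. Origin: centre of its underside
- bay1 (a point): middle of bay 1 on the board's top face (bays 1 to 4 are 70 mm apart along the board's y; axes as the board's). In each bay stands one foot, centred within 5 mm, its length along x within 0.06 rad. Foot: 48 mm long (x), 36 mm wide (y), 40 mm high, about 130 g; two pale steel end caps 12 mm thick, black bellows between
- bay2 (a point): middle of bay 2, as bay 1. Squeezed along its length by its outer cap faces, a foot shortens like a spring: 1 mm per 1.5 to 1.7 N (soft) or 6 to 6.5 N (firm) on each finger, up to 11 mm, and springs back when released
- bay3 (a point): middle of bay 3, as bay 1. The feet (two soft_foot, two firm_foot) have no readings of their own: which stands in which bay changes and cannot be seen, only felt
- bay4 (a point): middle of bay 4, as bay 1. All four feet look the same
- blue_tray: shallow wooden tray, fixed, blue floor and blue band on the outside, for the soft feet: outside 152 mm along x, 172 mm along y, walls 6 mm thick and 28 mm high. Origin: centre of its underside; its inner floor lies 6 mm above the origin. Two feet fit side by side along y, with their own x along the tray's x
- red_tray: shallow wooden tray, fixed, red floor and red band on the outside, for the firm feet: outside 152 mm along x, 172 mm along y, walls 6 mm thick and 28 mm high. Origin: centre of its underside; its inner floor lies 6 mm above the origin. Two feet fit side by side along y, with their own x along the tray's x
- paperweight: small brass paperweight, 34 mm wide and high, origin at its underside; between the trays, to be left alone
- screwdriver: orange screwdriver, 170 mm long, lying along its x; to be left alone
- mug: blue mug, 80 mm wide, 90 mm high, origin at its underside; to be left alone
- pen_cup: wooden pen cup, 72 mm wide, 90 mm high (150 mm with pens), origin at its underside; to be left alone
- books: two stacked books, 220 by 150 mm, 50 mm high, origin at the underside; to be left alone
- stapler: black and grey stapler, 140 mm along x, 35 mm wide, 44 mm high; to be left alone
There are look-alikes about, which are no part of the job. Leave any purple look-alike of the blue_tray alone. Leave any purple look-alike of the red_tray alone.

How it is judged:
At the end, for the whole second after the job is handed in: both soft feet stand in the blue tray and both firm feet in the red tray: each foot's centre inside the tray's inner walls, its underside on the tray floor (within 6 mm), upright within 0.2 rad, at rest (below 0.03 m/s) and released (x of soft_foot_a in the frame of blue_tray between -0.068 and 0.068 m and y of soft_foot_a in the frame of blue_tray between -0.078 and 0.078 m and z of each of soft_foot_a, soft_foot_b in the frame of blue_tray below 0.012 m and angle between each of soft_foot_a, firm_foot_a, firm_foot_b, soft_foot_b's own z axis and vertical below 0.2 rad and linear speed of each of soft_foot_a, firm_foot_a, firm_foot_b, soft_foot_b below 0.03 m/s and x of firm_foot_a in the frame of red_tray between -0.068 and 0.068 m and y of firm_foot_a in the frame of red_tray between -0.078 and 0.078 m and z of each of firm_foot_a, firm_foot_b in the frame of red_tray below 0.012 m and x of firm_foot_b in the frame of red_tray between -0.068 and 0.068 m and y of firm_foot_b in the frame of red_tray between -0.078 and 0.078 m and x of soft_foot_b in the frame of blue_tray between -0.068 and 0.068 m and y of soft_foot_b in the frame of blue_tray between -0.078 and 0.078 m); the robot touches nothing.
It fails at once if a foot is squeezed harder than about 40 N on a finger (contact force between the fingers and soft_foot_a above 85 N or contact force between the fingers and firm_foot_a above 85 N or contact force between the fingers and firm_foot_b above 85 N or contact force between the fingers and soft_foot_b above 85 N).
It fails at once if a foot is dropped (falls free by more than about 25 mm) ((linear speed of soft_foot_a above 0.7 m/s and contact force between the fingers and soft_foot_a below 0.1 N) or (linear speed of firm_foot_a above 0.7 m/s and contact force between the fingers and firm_foot_a below 0.1 N) or (linear speed of firm_foot_b above 0.7 m/s and contact force between the fingers and firm_foot_b below 0.1 N) or (linear speed of soft_foot_b above 0.7 m/s and contact force between the fingers and soft_foot_b below 0.1 N)).
It fails at once if something else on the desk is pushed more than 25 mm (distance of any of paperweight, screwdriver, mug, pen_cup, books, stapler from where it was at the start of the episode above 0.025 m).
It also fails if it takes over 72 s, if anything falls off the work surface, if the arm or the gripper's body presses on something with over 40 N, if the wrist force passes 120 N, or if a joint passes its speed limit or range.

## Robot

A 7-joint arm with a two-finger parallel gripper is mounted at the origin on the work surface. World frame = base frame: x ahead of the robot, y to its left, z up, the work surface at z = 0. Lengths are in m, angles in rad, forces in N, time in s.
With the tool pointing down it reaches from about 0.4 to 0.85 m from the base axis. Payload 10.4 kg.
Tool frame: the origin (TCP) lies between the finger pads; the fingertips stand tips_ahead ahead of it and the grasp point (between the pads) is the TCP (tips_ahead is the distance from the TCP to the fingertips, in m); z points along the fingers, y is the direction in which the jaws open and shut (so a half turn about z gives the same grasp; the last joint's range is limited). The gripper opens to 87 mm and grips with 3 to 60 N. Pads are 19 mm wide; open, the fingers measure 117 mm over their backs; the gripper's body (75 mm by 190 mm) begins 51 mm behind the grasp point.
Start: joints at [-1.241, 0.332, -0.065, 1.46, 0.022, 1.35, -0.088], TCP at [0.216, 0.587, 0.242] pointing down, gripper open.
Joint ranges: [-2.6, 2.6], [-0.5, 2.12], [-1.47, 1.34], [0.16, 2.42], [-1.27, 4.41], [0.06, 2.06], [-2.6, 2.6]. Speed limits (rad/s): [2.22, 2.22, 2.79, 2.79, 3.14, 3.14, 3.14].

## Interface

Orientations are given as a unit quaternion [w, x, y, z].
In Python, from plant import * gives the robot as it stands.
- The arm moves only by the tool drive_tool, never from a script. Its argument "plan" is one flat list of numbers, 7 for each row, row after row: the closure, from 0 (fully open) to 1 (shut), then the shift along the tool's x, y, z in cm, then the turn, a rotation vector about the tool's x, y, z in degrees. In form: [grip, x, y, z, wx, wy, wz, grip, x, y, z, wx, wy, wz, ...]. A call has 1 to 5 rows; each row shifts and turns the pose as measured when the row begins, along the tool's axes as they then stand; what a row does not reach is not made up. A row lasts 1/12 s, in which the tool goes at most 41.7 mm and 7.16 degrees, less where a joint would pass 70% of its speed; a pose out of reach is approached as far as the arm can. A call is refused whole if a number of a shift passes 4.17 or a number of a turn 7.16, either way. A call with a gripper value outside its range is refused whole. The fingers move at their own pace and stop on an object; the grip force is fixed at half the most. Time passes only in rows, so rows that do not move let the fingers close. It gives the time, the measured TCP pose, the force and the opening at its end, in the units of the state.
- get_obs(): the state, without advancing time (a new reading comes with each control period).
- camera(name): name is "scene" or "top" or "wrist"; returns (picture, depth): 384x512x3 uint8, red, green, blue; 384x512 float32, m along the optical axis (not along the pixel's ray), 0 where there is no reading.
- camera_model(name): a dict with "fx", "fy", "cx", "cy" (pixels), "R" (3x3) and "t" (3): a world point X has camera coordinates R X + t. Camera axes: x right, y down, z forward; pixel columns grow to the right and rows downward; lengths in m; the calibration is good to about 2 mm. A picture is of the moment at which its call begins: read the wrist's pose just before it. camera_model takes no time and is no camera call; for the wrist camera it gives the pose at the moment of the call.
- finish_job(): hands the job in, once; it reports no verdict.
The state is a dict: "time": time; "joint_positions": joint angles; "qd": joint speeds; "effort": joint torques, N m; "position": TCP position; "tool_rot": TCP orientation; "ft_force": force on the tool from outside, world axes, zero at the start; "wrist_torque": the same for the moment, N m; "opening": finger opening in m.
Only numpy, scipy, OpenCV 4.12 (cv2) and the standard library are available. Lean on these libraries where they do the work, as an engineer would, in place of code of your own. Each camera call takes 0.05 s, during which the arm holds its last target.

## Working session

There is one attempt and no reset: what is moved stays moved. The work goes in short steps, Python scripts to look and compute and a tool call to move; the robot and the scene stay as the last step left them, time stands still between calls to the robot, and variables do not carry over. Pictures are saved under pics/ and viewed, and the job is handed in when it is done.

Besides the shell and the picture viewer there is one more tool, called by a JSON object that holds its "op" and its "data". drive_tool: Moves the arm, as the interface text tells. Its arguments: {"type":"object","properties":{"plan":{"type":"array","items":{"type":"number"}}},"required":["plan"]}

```bash
mkdir -p pics; ls; python3 - <<'E'
from plant import *
import cv2,numpy as np
o=get_obs()
for k,v in o.items(): print(k,np.round(v,4))
for n in("scene","top","wrist"):
    p,d=camera(n); cv2.imwrite(f"pics/{n}0.png",p[:,:,::-1]); np.savez(f"pics/{n}0.npz",p=p,d=d,**camera_model(n))
    m=camera_model(n); print(n,m)
E
```

```text
pics
time 0.0
joint_positions [-1.2406  0.3329 -0.0647  1.461   0.0216  1.3499 -0.0885]
qd [ 0.0002 -0.0018 -0.0015 -0.0012  0.      0.0003 -0.0004]
effort [-2.00000e-04 -6.23251e+01  2.47000e-02 -3.89890e+01 -6.13000e-02
  3.97000e-02  2.00000e-04]
position [0.2158 0.5862 0.2408]
tool_rot [-1.000e-04  1.755e-01  9.845e-01 -7.000e-04]
ft_force [ 0.2017 -0.4975 -0.0665]
wrist_torque [ 0.0508  0.0101 -0.0094]
opening 0.0871
scene {'fx': 458.23922316386614, 'fy': 458.23922316386614, 'cx': 256.82732815220874, 'cy': 190.88396089148213, 'R': array([[ 0.50851441,  0.86096048,  0.01265505],
       [ 0.62852793, -0.36110567, -0.68887977],
       [-0.58852845,  0.35825934, -0.72476514]]), 't': array([-0.28263613, -0.24219632,  1.70850542])}
top {'fx': 351.0864583724796, 'fy': 351.0864583724796, 'cx': 250.3063833533389, 'cy': 183.28105025093475, 'R': array([[-0.01239948, -0.99987491, -0.00981875],
       [-0.99426103,  0.01337217, -0.10614235],
       [ 0.10626037,  0.00844629, -0.99430247]]), 't': array([0.06439881, 0.42998608, 1.42341002])}
wrist {'fx': 300.5527596846287, 'fy': 300.5527596846287, 'cx': 252.42627098146488, 'cy': 188.61585240630353, 'R': array([[ 3.44924202e-01,  9.38630515e-01,  2.24087511e-04],
       [ 8.96380371e-01, -3.29469090e-01,  2.96567615e-01],
       [ 2.78441243e-01, -1.02092480e-01, -9.55011832e-01]]), 't': array([-0.62507236, -0.03512045,  0.39210487])}
```

View pics/scene0.png

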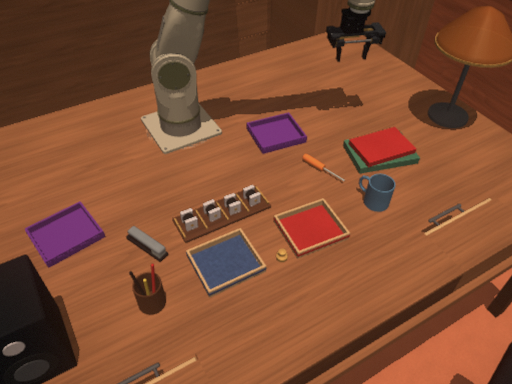

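View pics/top0.png

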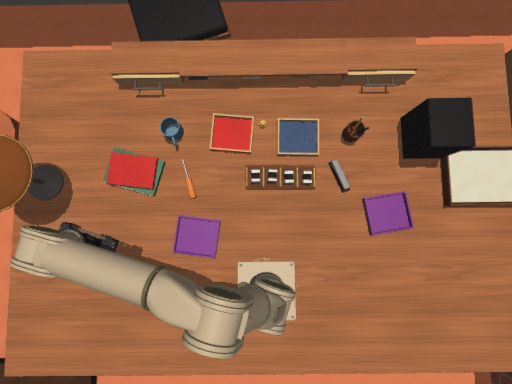

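View pics/wrist0.png

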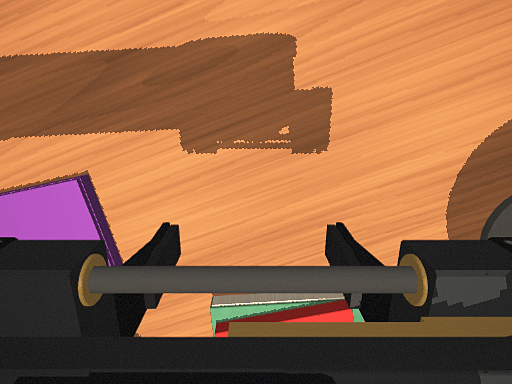

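The top view shows the board with four feet at (281,177). The blue tray is at (298,137) and the red tray at (232,133). The purple look-alikes are at (197,237) and (388,213), and the red item at (133,171) is a book. The trays with real blue and red floors beside the paperweight (262,124) fit the description. I'll confirm in enlarged crops and measure.

```bash
cat > h.py <<'E'
import numpy as np,cv2
def ray(m,u,v,z):
    R,t=m['R'],m['t']; c=-R.T@t
    d=R.T@np.array([(u-m['cx'])/m['fx'],(v-m['cy'])/m['fy'],1.0]); s=(z-c[2])/d[2]; return c+s*d
E
python3 - <<'E'
from h import *
for n in("top","scene"):
    f=np.load(f"pics/{n}0.npz"); p=f['p'];m={k:f[k] for k in('R','t','fx','fy','cx','cy')}
    h=cv2.cvtColor(p,cv2.COLOR_RGB2HSV); H,S,V=cv2.split(h)
    masks={'blue':((H>100)&(H<125)&(S>80)),'red':((H>172)|(H<5))&(S>190)&(V>100),
      'pale':(S<60)&(V>150)}
    zs={'blue':.006,'red':.006,'pale':.052}
    for k,M in masks.items():
        M=M.astype(np.uint8)
        c,_=cv2.findContours(M,cv2.RETR_EXTERNAL,cv2.CHAIN_APPROX_NONE)
        for q in c:
            a=cv2.contourArea(q)
            if a<(8 if k=='pale' else 200):continue
            w=np.array([ray(m,x,y,zs[k])[:2] for x,y in q[:,0]],np.float32)
            r=cv2.minAreaRect(w); 
            u=q[:,0].mean(0)
            if k=='pale' and not((n=='top' and 240<u[0]<325 and 160<u[1]<195) or (n=='scene' and 170<u[0]<275 and 180<u[1]<240)):continue
            print(n,k,u.round(),a,np.round(r[0],4),np.round(r[1],4),round(r[2],2))
    x0,y0,x1,y1=(200,100,340,200) if n=="top" else (160,170,360,300)
    s=5 if n=="top" else 4
    cv2.imwrite(f"pics/crop_{n}.png",cv2.resize(p[y0:y1,x0:x1,::-1],None,fx=s,fy=s,interpolation=cv2.INTER_NEAREST))
E
```

```text
top blue [298. 136.] 1008.5 [ 0.6289 -0.1431] [0.1491 0.125 ] 89.13
top red [133. 171.] 1182.5 [0.4955 0.5571] [0.1917 0.128 ] 82.29
top red [233. 134.] 772.0 [0.6493 0.1363] [0.1504 0.1266] 84.44
top pale [307. 181.] 15.5 [ 0.4339 -0.1703] [0.0323 0.0081] 89.22
top pale [289. 181.] 15.5 [ 0.4349 -0.0977] [0.0323 0.0081] 89.22
top pale [255. 180.] 12.5 [0.4408 0.0374] [0.0283 0.0081] 89.23
top pale [272. 179.] 14.0 [ 0.4439 -0.0293] [0.0323 0.0081] 89.22
top pale [308. 172.] 14.0 [ 0.4705 -0.1733] [0.0284 0.0082] 89.21
top pale [289. 172.] 15.0 [ 0.4715 -0.0986] [0.0324 0.0082] 89.21
top pale [255. 171.] 15.5 [0.4775 0.039 ] [0.0324 0.0082] 89.21
top pale [273. 170.] 11.0 [ 0.4806 -0.034 ] [0.0324 0.0082] 89.21
scene red [311. 227.] 1460.0 [0.6404 0.1386] [0.1456 0.1216] 84.41
scene red [382. 146.] 1412.0 [0.4626 0.5753] [0.2004 0.1474] 82.4
scene pale [190. 220.] 29.5 [ 0.4728 -0.1761] [0.034  0.0132] 84.31
scene pale [186. 212.] 19.0 [ 0.4389 -0.174 ] [0.0334 0.01  ] 87.56
scene pale [214. 210.] 26.5 [ 0.4749 -0.1012] [0.0134 0.0342] 4.51
scene pale [234. 203.] 26.5 [ 0.4816 -0.0356] [0.0337 0.0136] 84.37
scene pale [209. 203.] 15.5 [ 0.4404 -0.1007] [0.0092 0.0325] 0.95
scene pale [230. 196.] 15.0 [ 0.4478 -0.0335] [0.0314 0.0089] 84.83
scene pale [254. 195.] 22.5 [0.4813 0.0345] [0.0138 0.0322] 4.23
scene pale [248. 188.] 12.5 [0.4465 0.0324] [0.0306 0.009 ] 89.25
```

View pics/crop_top.png

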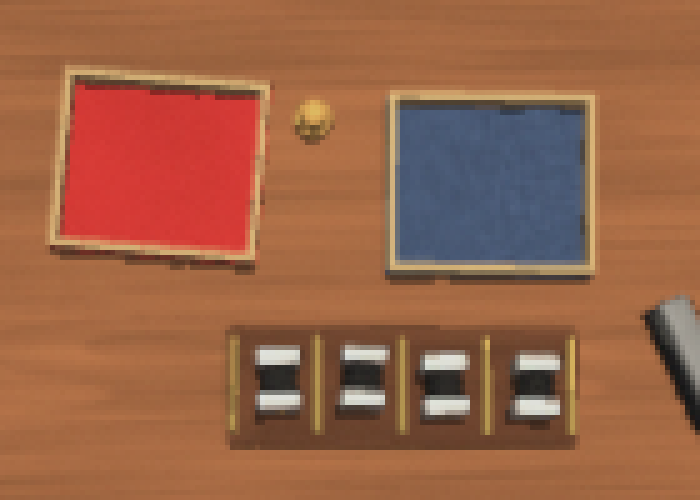

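View pics/crop_scene.png

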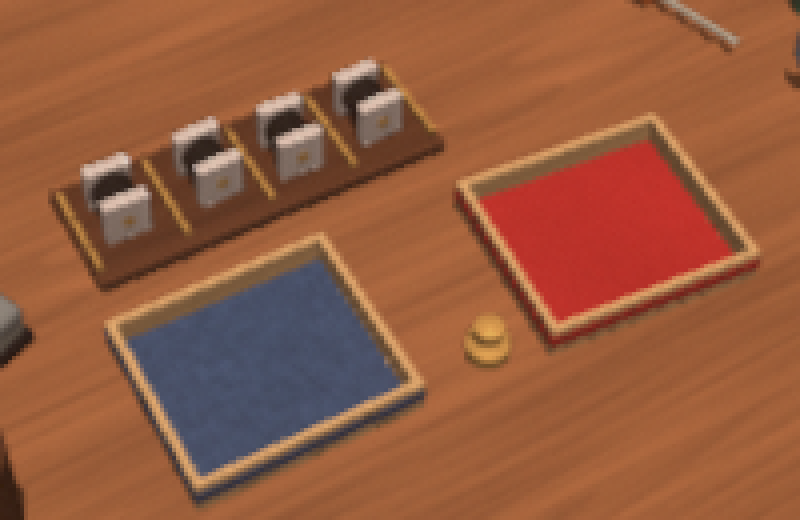

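```bash
cat >> h.py <<'E'
from scipy.spatial.transform import Rotation as Ro
def rel(o,x,y,z,yaw=0.0):
    """total shift (tool axes now, cm) and turn (deg) to put the TCP at x,y,z pointing down, tool y at yaw from world x"""
    q=np.array(o['tool_rot']); R=Ro.from_quat(q[[1,2,3,0]])
    c,s=np.cos(yaw),np.sin(yaw)
    G=Ro.from_matrix(np.array([[s,c,0],[-c,s,0],[0,0,-1.]]))
    # columns: x_tool=(s,-c,0) y_tool=(c,s,0) z=(0,0,-1)
    d=R.inv().apply(np.array([x,y,z])-o['position'])*100
    w=np.degrees((R.inv()*G).as_rotvec())
    return np.round(d,2),np.round(w,1)
def plan(o,x,y,z,yaw=0.0,n=5,N=None,vmax=4.1,wmax=7.0):
    q=np.array(o['tool_rot']); R=Ro.from_quat(q[[1,2,3,0]]);p=np.array(o['position'])
    c,s=np.cos(yaw),np.sin(yaw); G=Ro.from_matrix(np.array([[s,c,0],[-c,s,0],[0,0,-1.]]))
    D=np.array([x,y,z])-p; w=(R.inv()*G).as_rotvec()
    if N is None: N=int(max(np.ceil(np.linalg.norm(D)*100/vmax),np.ceil(np.linalg.norm(np.degrees(w))/wmax),1))
    print("rows",N,"total",np.round(D*100,2),np.degrees(w).round(1))
    for i in range(N):
        Ri=R*Ro.from_rotvec(w*i/N)
        print(np.round(Ri.inv().apply(D/N)*100,2).tolist()+np.round(np.degrees(w/N),1).tolist())
E
python3 - <<'E'
from plant import *
import plant
from h import *
print([a for a in dir(plant) if not a.startswith('_')])
o=get_obs(); plan(o,.44,-.05,.22)
E
```

```text
['MotionError', 'camera', 'camera_model', 'finish_job', 'get_obs', 'tips_ahead']Traceback (most recent call last):
  File "<stdin>", line 5, in <module>
  File "h.py", line 17, in plan
    c,s=np.cos(yaw),np.sin(yaw); G=Ro.from_matrix(np.array([[s,c,0],[-c,s,0],[0,0,-1.]]))
                                   ~~~~~~~~~~~~~~^^^^^^^^^^^^^^^^^^^^^^^^^^^^^^^^^^^^^^^^
  File "scipy/spatial/transform/_rotation.pyx", line 1143, in scipy.spatial.transform._rotation.Rotation.from_matrix
ValueError: Non-positive determinant (left-handed or null coordinate frame) in rotation matrix 0: [[ 0.  1.  0.]
 [-1.  0.  0.]
 [ 0.  0. -1.]].
```

```bash
sed -i 's/\[\[s,c,0\],\[-c,s,0\],\[0,0,-1.\]\]/[[-s,c,0],[c,s,0],[0,0,-1.]]/' h.py
python3 - <<'E'
from plant import *
from h import *
print(tips_ahead)
o=get_obs(); plan(o,.44,-.05,.22)
E
```

```text
0.019
rows 17 total [ 22.41 -63.63  -2.1 ] [-0.1  0.  69.8]
[-2.53, -3.06, 0.13, -0.0, 0.0, 4.1]
[-2.74, -2.87, 0.13, -0.0, 0.0, 4.1]
[-2.94, -2.66, 0.13, -0.0, 0.0, 4.1]
[-3.12, -2.45, 0.13, -0.0, 0.0, 4.1]
[-3.29, -2.22, 0.13, -0.0, 0.0, 4.1]
[-3.44, -1.98, 0.13, -0.0, 0.0, 4.1]
[-3.57, -1.72, 0.13, -0.0, 0.0, 4.1]
[-3.69, -1.46, 0.12, -0.0, 0.0, 4.1]
[-3.78, -1.2, 0.12, -0.0, 0.0, 4.1]
[-3.86, -0.92, 0.12, -0.0, 0.0, 4.1]
[-3.92, -0.64, 0.12, -0.0, 0.0, 4.1]
[-3.95, -0.36, 0.12, -0.0, 0.0, 4.1]
[-3.97, -0.08, 0.12, -0.0, 0.0, 4.1]
[-3.96, 0.21, 0.12, -0.0, 0.0, 4.1]
[-3.94, 0.49, 0.12, -0.0, 0.0, 4.1]
[-3.89, 0.77, 0.12, -0.0, 0.0, 4.1]
[-3.83, 1.05, 0.12, -0.0, 0.0, 4.1]
```

{"op": "drive_tool", "data": {"plan": [0,-2.5,-3.0,0.1,0,0,4,0,-2.7,-2.9,0.1,0,0,4,0,-2.9,-2.7,0.1,0,0,4,0,-3.1,-2.5,0.1,0,0,4,0,-3.3,-2.2,0.1,0,0,4]}}

```text
time: 0.57
position: [0.2765, 0.3987, 0.2312]
tool_rot: [-0.002, 0.344, 0.939, -0.003]
ft_force: [1.1, 0.1, -0.1]
opening: 0.0872
```

{"op": "drive_tool", "data": {"plan": [0,-3.4,-2.0,0.1,0,0,4,0,-3.6,-1.7,0.1,0,0,4,0,-3.7,-1.5,0.1,0,0,4,0,-3.8,-1.2,0.1,0,0,4,0,-3.9,-0.9,0.1,0,0,4]}}

```text
time: 0.98
position: [0.344, 0.202, 0.2252]
tool_rot: [-0.002, 0.509, 0.861, -0.003]
ft_force: [1.2, 0.8, -0.3]
opening: 0.0869
```

```bash
python3 - <<'E'
from plant import *
from h import *
o=get_obs(); print(o['position'],o['time'],o['joint_positions']); plan(o,.44,-.05,.22)
E
```

```text
[0.34398198 0.2019672  0.22517282] 0.9833 [-0.89442018 -0.17653433  0.22584094  2.03473904  0.03832444  1.28626039
 -0.18013346]
rows 7 total [  9.6  -25.2   -0.52] [-0.4  0.  28.8]
[-3.82, -0.53, 0.07, -0.1, 0.0, 4.1]
[-3.84, -0.26, 0.07, -0.1, 0.0, 4.1]
[-3.85, 0.02, 0.07, -0.1, 0.0, 4.1]
[-3.84, 0.3, 0.07, -0.1, 0.0, 4.1]
[-3.81, 0.57, 0.07, -0.1, 0.0, 4.1]
[-3.76, 0.84, 0.07, -0.1, 0.0, 4.1]
[-3.69, 1.11, 0.07, -0.1, 0.0, 4.1]
```

{"op": "drive_tool", "data": {"plan": [0,-3.8,-0.5,0.1,0,0,4,0,-3.8,-0.2,0.1,0,0,4,0,-3.8,0,0.1,0,0,4,0,-3.8,0.3,0.1,0,0,4,0,-3.8,0.6,0.1,0,0,4]}}

```text
time: 1.4
position: [0.4127, 0.0133, 0.2199]
tool_rot: [-0.002, 0.658, 0.753, -0.002]
ft_force: [0.8, 0.8, 0.2]
opening: 0.087
```

{"op": "drive_tool", "data": {"plan": [0,-3.7,0.8,0.1,0,0,4,0,-3.6,1.1,0,0,0,4,0,0,0,0,0,0,0]}}

```text
time: 1.65
position: [0.4399, -0.0686, 0.2191]
tool_rot: [-0.001, 0.715, 0.699, -0.001]
ft_force: [0.3, 0.0, 0.4]
opening: 0.0873
```

```bash
python3 - <<'E'
from plant import *
from h import *
o=get_obs(); print(o['position'],o['time'],rel(o,.44,-.05,.22))
m=camera_model("wrist"); p,d=camera("wrist")
np.savez("pics/w1.npz",p=p,d=d,**m); cv2.imwrite("pics/w1.png",p[:,:,::-1])
E
```

```text
[ 0.43988231 -0.06860562  0.2190976 ] 1.65 (array([ 1.86, -0.03, -0.09]), array([-0.2,  0. , -1.4]))
```

View pics/w1.png

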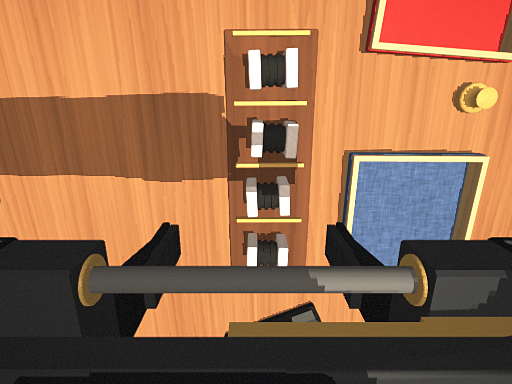

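The wrist view shows four feet at rows 69, 138, 197 and 250 (columns ~270). The blue tray is at (415,205), with the red one at top right. I'll measure the foot tops from depth and the tray rims.

```bash
cat >> h.py <<'E'
def load(fn):
    f=np.load(fn); return f['p'],f['d'],{k:f[k] for k in('R','t','fx','fy','cx','cy')}
def cloud(d,m):
    v,u=np.mgrid[:d.shape[0],:d.shape[1]]
    c=np.stack([(u-m['cx'])/m['fx']*d,(v-m['cy'])/m['fy']*d,d],-1)
    return (c-m['t'])@m['R']
E
python3 - <<'E'
from h import *
p,d,m=load("pics/w1.npz"); W=cloud(d,m); Z=W[...,2]
ok=(d>0)
print("desk z",np.median(Z[100:180,20:200]), "board z",Z[60:80,232:240].mean())
M=(ok&(Z>.047)&(Z<.058)&(W[...,0]>.40)&(W[...,0]<.52)&(W[...,1]>-.24)&(W[...,1]<.1)).astype(np.uint8)
M[262:]=0
S=cv2.cvtColor(p,cv2.COLOR_RGB2HSV); M=M&((S[...,1]<70)&(S[...,2]>90)).astype(np.uint8)
n,l,st,c=cv2.connectedComponentsWithStats(M)
for i in range(1,n):
    if st[i,4]<40: continue
    w=W[l==i]; r=cv2.minAreaRect(w[:,:2].astype(np.float32)); print(c[i].round(),st[i,4],np.round(r[0],4),np.round(r[1],4),round(r[2],1),w[:,2].mean().round(4))
for n_ in ("pics/w1.npz","pics/top0.npz"):
  p,d,m=load(n_); W=cloud(d,m);Z=W[...,2]
  for k,b in(("blue",(.5,.75,-.26,-.03)),("red",(.5,.76,.03,.25))):
    M=(d>0)&(Z>.02)&(Z<.036)&(W[...,0]>b[0])&(W[...,0]<b[1])&(W[...,1]>b[2])&(W[...,1]<b[3])
    w=W[M]; r=cv2.minAreaRect(w[:,:2].astype(np.float32)); print(n_,k,M.sum(),np.round(r[0],4),np.round(r[1],4),round(r[2],1), w[:,:2].min(0),w[:,:2].max(0))
E
```

```text
desk z 0.0007991389587192688 board z 0.012915060948094314
[291.  67.] 476 [0.4784 0.0384] [0.011  0.0353] 1.5 0.0527
[255.  69.] 481 [0.4428 0.0375] [0.0118 0.0355] 1.1 0.0527
[257. 139.] 399 [ 0.4437 -0.0296] [0.0352 0.0117] 86.6 0.0526
[291. 140.] 398 [ 0.4794 -0.032 ] [0.0357 0.0117] 86.8 0.0525
[252. 201.] 336 [ 0.4366 -0.0971] [0.0117 0.0353] 1.7 0.0524
[284. 199.] 341 [ 0.4722 -0.0965] [0.0111 0.0353] 0.7 0.0523
[252. 253.] 165 [ 0.4356 -0.1619] [0.0196 0.0117] 88.5 0.0521
[282. 254.] 161 [ 0.471  -0.1642] [0.0194 0.0114] 87.2 0.0519
pics/w1.npz blue 2468 [ 0.6274 -0.108 ] [0.1078 0.1548] 88.2 [ 0.54945649 -0.1641166 ] [ 0.70561539 -0.05281635]
pics/w1.npz red 1754 [0.6385 0.0707] [0.0461 0.1527] 83.7 [0.56077331 0.04124119] [0.71214768 0.10194074]
pics/top0.npz blue 246 [ 0.6246 -0.1407] [0.1712 0.1545] 88.0 [ 0.54474973 -0.22811302] [ 0.70426901 -0.05341899]
pics/top0.npz red 270 [0.6442 0.134 ] [0.1729 0.1544] 84.5 [0.56054138 0.04403804] [0.72601984 0.225342  ]
```

```bash
python3 - <<'E'
from plant import *
from h import *
o=get_obs(); plan(o,.4606,.038,.11,.024)
E
```

```text
rows 4 total [  2.14  10.38 -10.88] [-0.3 -0.  -2.5]
[2.6, 0.5, 2.72, -0.1, -0.0, -0.6]
[2.6, 0.52, 2.72, -0.1, -0.0, -0.6]
[2.59, 0.55, 2.72, -0.1, -0.0, -0.6]
[2.59, 0.57, 2.72, -0.1, -0.0, -0.6]
```

{"op": "drive_tool", "data": {"plan": [0,2.6,0.5,2.7,0,0,-0.6,0,2.6,0.5,2.7,0,0,-0.6,0,2.6,0.5,2.7,0,0,-0.6,0,2.4,0.5,2.5,-0.2,0,-0.6,0,0,0,0,0,0,0]}}

```text
time: 2.12
position: [0.4604, 0.0419, 0.1105]
tool_rot: [-0.0, 0.699, 0.715, 0.003]
ft_force: [-0.8, -0.2, -0.6]
opening: 0.0873
```

```bash
python3 - <<'E'
from plant import *
from h import *
o=get_obs(); print(o['position'],o['qd'].round(3) if hasattr(o['qd'],'round') else o['qd']); print(rel(o,.4606,.038,.037,.024))
E
```

```text
[0.46040786 0.04185578 0.11046173] [ 0.004 -0.045  0.03  -0.014  0.039  0.059  0.01 ]
(array([-0.42, -0.02,  7.34]), array([ 0.2, -0.3, -0. ]))
```

{"op": "drive_tool", "data": {"plan": [0,-0.4,0,1.5,0.1,-0.2,0,0,0,0,1.8,0,0,0,0,0,0,1.8,0,0,0,0,0,0,1.4,0,0,0,0,0,0,0,0,0,0]}}

```text
time: 2.53
position: [0.4574, 0.0454, 0.0413]
tool_rot: [-0.002, 0.693, 0.721, -0.0]
ft_force: [-0.8, -0.2, 0.6]
opening: 0.087
```

```bash
python3 - <<'E'
from plant import *
from h import *
o=get_obs(); print(o['position']); print(rel(o,.4606,.038,.037,.024))
E
```

```text
[0.457431   0.04540369 0.04128673]
(array([-0.75,  0.29,  0.43]), array([-0.1, -0.1,  0.8]))
```

{"op": "drive_tool", "data": {"plan": [0,-0.7,0.3,0.3,0,0,0.8,0,0,0,0,0,0,0]}}

```text
time: 2.7
position: [0.4602, 0.0393, 0.0384]
tool_rot: [-0.002, 0.698, 0.716, -0.0]
ft_force: [-0.2, -0.7, -0.3]
opening: 0.087
```

```bash
python3 - <<'E'
from plant import *
from h import *
o=get_obs(); print(o['position']); print(rel(o,.4606,.038,.037,.024))
m=camera_model("wrist"); p,d=camera("wrist")
np.savez("pics/w2.npz",p=p,d=d,**m); cv2.imwrite("pics/w2.png",p[:,:,::-1])
o=get_obs(); print(o['position']); print(rel(o,.4606,.038,.037,.024))
E
```

```text
[0.46021415 0.03927281 0.03840335]
(array([-0.13,  0.04,  0.14]), array([-0.2, -0.1,  0.1]))
[0.46037253 0.03993302 0.0388347 ]
(array([-0.19,  0.02,  0.18]), array([-0.2, -0.2,  0.2]))
```

View pics/w2.png

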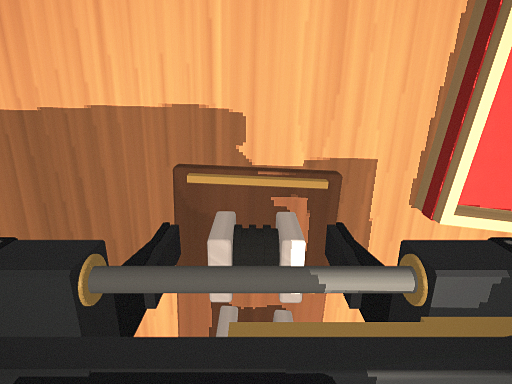

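The foot (columns 208–304) sits centred between the open fingers (180–327). I'll close on it.

{"op": "drive_tool", "data": {"plan": [0.4,0,0,0,0,0,0,0.48,0,0,0,0,0,0,0.52,0,0,0,0,0,0,0.56,0,0,0,0,0,0,0.6,0,0,0,0,0,0]}}

```text
time: 3.17
position: [0.4623, 0.0405, 0.0418]
tool_rot: [-0.001, 0.698, 0.716, 0.002]
ft_force: [-0.2, -0.5, 0.3]
opening: 0.0613
```

{"op": "drive_tool", "data": {"plan": [0.65,0,0,0,0,0,0,0.65,0,0,0,0,0,0,0.65,0,0,0,0,0,0]}}

```text
time: 3.42
position: [0.4624, 0.0407, 0.0421]
tool_rot: [-0.001, 0.698, 0.716, 0.003]
ft_force: [0.2, 0.2, -0.5]
opening: 0.042
```

{"op": "drive_tool", "data": {"plan": [0.65,0,0,0,0,0,0,0.65,0,0,0,0,0,0,0.65,0,0,0,0,0,0]}}

```text
time: 3.67
position: [0.4625, 0.0408, 0.0422]
tool_rot: [-0.001, 0.698, 0.716, 0.003]
ft_force: [0.9, 0.2, 0.8]
opening: 0.0367
```

```bash
python3 - <<'E'
from plant import *
from h import *
o=get_obs(); print(o['position'],o['opening'],o['ft_force']); plan(o,.4606,.038,.12,0)
E
```

```text
[0.46252785 0.04075069 0.04215727] 0.03669898399656811 [0.9279843  0.24616877 0.7994671 ]
rows 2 total [-0.19 -0.28  7.78] [ 0.1 -0.3  1.5]
[-0.11, -0.09, -3.89, 0.1, -0.2, 0.8]
[-0.13, -0.09, -3.89, 0.1, -0.2, 0.8]
```

Opening is 36.7 mm, so the foot shortened by about 11 mm and is **soft**, going to the blue tray. Lifting.

{"op": "drive_tool", "data": {"plan": [0.65,0,0,-1.5,0,0,0,0.65,0,0,-3,0,0,0,0.65,0,0,-2.5,0,0,0,0.65,0,0,-1,0,0,0,0.65,0,0,0,0,0,0]}}

```text
time: 4.08
position: [0.4601, 0.0394, 0.1233]
tool_rot: [-0.002, 0.698, 0.716, -0.0]
ft_force: [0.8, 0.0, -1.2]
opening: 0.0365
```

```bash
python3 - <<'E'
from plant import *
from h import *
o=get_obs(); print(o['position'],o['opening'],o['ft_force']); plan(o,.625,-.177,.12,-.035)
E
```

```text
[0.46008557 0.03939876 0.12334588] 0.03652185710959772 [ 0.80846143  0.02200859 -1.16810832]
rows 7 total [ 16.49 -21.64  -0.33] [-0.2 -0.1  3.5]
[-3.15, 2.27, 0.03, -0.0, -0.0, 0.5]
[-3.13, 2.3, 0.03, -0.0, -0.0, 0.5]
[-3.11, 2.33, 0.04, -0.0, -0.0, 0.5]
[-3.09, 2.36, 0.04, -0.0, -0.0, 0.5]
[-3.07, 2.38, 0.04, -0.0, -0.0, 0.5]
[-3.05, 2.41, 0.04, -0.0, -0.0, 0.5]
[-3.03, 2.44, 0.05, -0.0, -0.0, 0.5]
```

{"op": "drive_tool", "data": {"plan": [0.65,-1.5,1.1,0,0,0,0.5,0.65,-2.8,2.1,0,0,0,0.5,0.65,-3.1,2.3,0,0,0,0.5,0.65,-3.1,2.3,0,0,0,0.5,0.65,-3.1,2.4,0,0,0,0.5]}}

```text
time: 4.5
position: [0.5633, -0.0906, 0.1186]
tool_rot: [-0.006, 0.708, 0.706, 0.001]
ft_force: [0.5, 0.3, -1.1]
opening: 0.0366
```

{"op": "drive_tool", "data": {"plan": [0.65,-3.0,2.4,0,0,0,0.5,0.65,-2.2,1.8,0,0,0,0.5,0.65,-1,0.8,0,0,0,0,0.65,0,0,0,0,0,0]}}

```text
time: 4.83
position: [0.615, -0.1644, 0.1108]
tool_rot: [-0.005, 0.716, 0.698, -0.003]
ft_force: [-1.0, 0.0, -0.6]
opening: 0.0368
```

```bash
python3 - <<'E'
from plant import *
from h import *
o=get_obs(); print(o['position'],o['opening'],o['ft_force']); print(rel(o,.625,-.177,.038,-.035))
E
```

```text
[ 0.61502387 -0.164411    0.11082141] 0.03683606141286945 [-0.98440797  0.01102559 -0.55748742]
(array([-1.26,  1.12,  7.26]), array([-0.7, -0.2,  0.5]))
```

{"op": "drive_tool", "data": {"plan": [0.65,-1.2,1.1,1.0,-0.6,-0.2,0.5,0.65,0,0,2,0,0,0,0.65,0,0,2,0,0,0,0.65,0,0,0.8,0,0,0,0.65,0,0,0,0,0,0]}}

```text
time: 5.25
position: [0.623, -0.176, 0.0451]
tool_rot: [-0.003, 0.72, 0.694, -0.002]
ft_force: [0.7, 0.4, -2.0]
opening: 0.0367
```

```bash
python3 - <<'E'
from plant import *
from h import *
o=get_obs(); print(o['position'],o['opening'],o['ft_force']); print(rel(o,.625,-.177,.038,-.035))
m=camera_model("wrist"); p,d=camera("wrist")
np.savez("pics/w3.npz",p=p,d=d,**m); cv2.imwrite("pics/w3.png",p[:,:,::-1])
E
```

```text
[ 0.62295559 -0.17596399  0.0451394 ] 0.03668132204395512 [ 0.73888591  0.3773642  -1.98809587]
(array([-0.1 ,  0.21,  0.71]), array([-0.4, -0. , -0.1]))
```

View pics/w3.png

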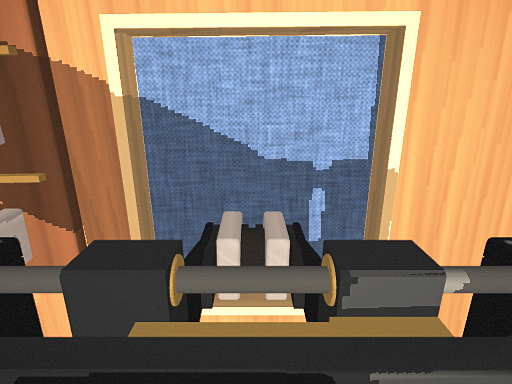

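The foot is inside the blue tray, aligned with its walls and upright. Lowering.

{"op": "drive_tool", "data": {"plan": [0.65,-0.1,0.2,0.5,-0.3,0,0,0.65,0,0,0.3,0,0,0,0.65,0,0,0,0,0,0]}}

```text
time: 5.55
position: [0.626, -0.1759, 0.0392]
tool_rot: [0.0, 0.719, 0.695, 0.001]
ft_force: [-0.1, 0.2, -1.2]
opening: 0.0365
```

{"op": "drive_tool", "data": {"plan": [0.65,0,0,0.3,0,0,0,0.65,0,0,0.1,0,0,0]}}

```text
time: 5.72
position: [0.6269, -0.1757, 0.0364]
tool_rot: [0.001, 0.719, 0.695, 0.001]
ft_force: [-0.5, 0.6, -1.4]
opening: 0.0367
```

{"op": "drive_tool", "data": {"plan": [0.65,0,0,0.2,0,0,0,0.65,0,0,0.1,0,0,0]}}

```text
time: 5.88
position: [0.6274, -0.1759, 0.0363]
tool_rot: [0.001, 0.719, 0.695, 0.002]
ft_force: [-1.0, 0.9, 1.1]
opening: 0.0368
```

The vertical force changed from −1.4 to +1.1 N, which means contact with the floor. Releasing.

{"op": "drive_tool", "data": {"plan": [0.5,0,0,0,0,0,0,0.4,0,0,0,0,0,0,0.32,0,0,0,0,0,0,0.3,0,0,0,0,0,0,0.3,0,0,0,0,0,0]}}

```text
time: 6.3
position: [0.6283, -0.1762, 0.0374]
tool_rot: [0.002, 0.719, 0.695, 0.003]
ft_force: [0.3, -0.3, 0.4]
opening: 0.0587
```

```bash
python3 - <<'E'
from plant import *
from h import *
o=get_obs(); print(o['position'],o['opening'],o['ft_force'])
m=camera_model("wrist"); p,d=camera("wrist")
np.savez("pics/w4.npz",p=p,d=d,**m); cv2.imwrite("pics/w4.png",p[:,:,::-1])
E
```

```text
[ 0.62833278 -0.17619329  0.03742284] 0.058715041606035544 [ 0.27771823 -0.27414322  0.4144343 ]
```

View pics/w4.png

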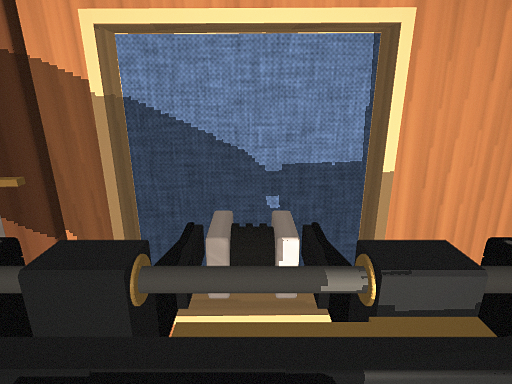

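The foot is back to full length and stands free between the fingers (columns 207–299). Going up and to foot B.

{"op": "drive_tool", "data": {"plan": [0.3,0,0,-1.5,0,0,0,0.3,0,0,-3,0,0,0,0.3,0,0,-3,0,0,0,0,0,0,-0.5,0,0,0]}}

```text
time: 6.68
position: [0.6261, -0.1764, 0.1205]
tool_rot: [0.0, 0.72, 0.694, 0.001]
ft_force: [1.1, -0.4, 0.4]
opening: 0.0631
```

```bash
python3 - <<'E'
from plant import *
from h import *
o=get_obs(); print(o['position'],o['opening'],o['ft_force']); plan(o,.4616,-.0308,.12,-.066)
E
```

```text
[ 0.62612244 -0.17635462  0.12051213] 0.06314029520321066 [ 1.06213054 -0.37927761  0.38479418]
rows 6 total [-16.45  14.56  -0.05] [ 0.1 -0.1  1.7]
[2.33, -2.83, 0.0, 0.0, -0.0, 0.3]
[2.31, -2.84, 0.01, 0.0, -0.0, 0.3]
[2.3, -2.85, 0.01, 0.0, -0.0, 0.3]
[2.28, -2.86, 0.01, 0.0, -0.0, 0.3]
[2.27, -2.87, 0.01, 0.0, -0.0, 0.3]
[2.25, -2.88, 0.01, 0.0, -0.0, 0.3]
```

{"op": "drive_tool", "data": {"plan": [0,2.3,-2.8,0,0,0,0.3,0,2.3,-2.8,0,0,0,0.3,0,2.3,-2.8,0,0,0,0.3,0,2.3,-2.8,0,0,0,0.3,0,2.2,-2.8,0,0,0,0.3]}}

```text
time: 7.1
position: [0.4925, -0.0595, 0.1253]
tool_rot: [0.006, 0.732, 0.682, 0.003]
ft_force: [0.3, 0.4, 1.2]
opening: 0.0856
```

{"op": "drive_tool", "data": {"plan": [0,1.2,-1.5,0,0,0,0,0,0,0,0,0,0,0]}}

```text
time: 7.27
position: [0.4737, -0.0416, 0.1258]
tool_rot: [0.004, 0.73, 0.683, 0.004]
ft_force: [0.6, 0.2, 0.5]
opening: 0.0867
```

```bash
python3 - <<'E'
from plant import *
from h import *
o=get_obs(); print(o['position'],o['opening'],o['ft_force']); print(rel(o,.4616,-.0308,.037,-.066))
E
```

```text
[ 0.47367418 -0.04155664  0.12575026] 0.08669243408870311 [0.56282252 0.19387731 0.51708352]
(array([ 0.99, -1.38,  8.86]), array([ 0.7, -0. , -0. ]))
```

{"op": "drive_tool", "data": {"plan": [0,1.0,-1.3,0.5,0.6,0,0,0,0,0,2.2,0,0,0,0,0,0,2.2,0,0,0,0,0,0,1.0,0,0,0,0,0,0,0,0,0,0]}}

```text
time: 7.68
position: [0.4646, -0.0297, 0.0701]
tool_rot: [0.002, 0.73, 0.684, 0.006]
ft_force: [0.6, 0.1, -0.4]
opening: 0.087
```

```bash
python3 - <<'E'
from plant import *
from h import *
o=get_obs(); print(o['position'],o['opening'],o['ft_force']); print(rel(o,.4616,-.0308,.036,-.066))
E
```

```text
[ 0.46463986 -0.02966393  0.07012168] 0.08702263256034418 [ 0.6224608   0.14874906 -0.40875787]
(array([-0.15, -0.33,  3.41]), array([ 0.6, -0.4,  0. ]))
```

{"op": "drive_tool", "data": {"plan": [0,-0.1,-0.3,1.2,0.5,-0.3,0,0,0,0,1.3,0,0,0,0,0,0,0.5,0,0,0,0,0,0,0,0,0,0]}}

```text
time: 8.02
position: [0.4648, -0.0326, 0.0426]
tool_rot: [0.002, 0.731, 0.682, 0.002]
ft_force: [-0.2, 0.1, -0.2]
opening: 0.0867
```

```bash
python3 - <<'E'
from plant import *
from h import *
o=get_obs(); print(o['position'],o['opening'],o['ft_force']); print(rel(o,.4616,-.0308,.036,-.066))
E
```

```text
[ 0.46479255 -0.0325812   0.04256572] 0.08669187561402547 [-0.23454466  0.05927739 -0.21782418]
(array([ 0.16, -0.33,  0.66]), array([ 0.3, -0. , -0.2]))
```

{"op": "drive_tool", "data": {"plan": [0.1,0.2,-0.4,0.6,0.3,0,0,0.3,0,0,0.2,0,0,0,0.5,0,0,0,0,0,0,0.6,0,0,0,0,0,0,0.65,0,0,0,0,0,0]}}

```text
time: 8.43
position: [0.4626, -0.0306, 0.0367]
tool_rot: [0.0, 0.731, 0.682, 0.001]
ft_force: [1.2, -1.1, 0.0]
opening: 0.0617
```

{"op": "drive_tool", "data": {"plan": [0.65,0,0,0,0,0,0,0.65,0,0,0,0,0,0,0.65,0,0,0,0,0,0,0.65,0,0,0,0,0,0,0.65,0,0,0,0,0,0]}}

```text
time: 8.85
position: [0.4629, -0.0305, 0.0373]
tool_rot: [0.001, 0.731, 0.682, 0.001]
ft_force: [0.6, -0.0, -1.8]
opening: 0.0427
```

{"op": "drive_tool", "data": {"plan": [0.65,0,0,0,0,0,0,0.65,0,0,0,0,0,0]}}

```text
time: 9.02
position: [0.4629, -0.0305, 0.0373]
tool_rot: [0.001, 0.731, 0.682, 0.001]
ft_force: [0.2, -0.5, -0.4]
opening: 0.043
```

It holds at 43.0 mm, about 5 mm shorter, so this one is **firm** and goes to the red tray.

{"op": "drive_tool", "data": {"plan": [0.65,0,0,-1.5,0,0,0,0.65,0,0,-3,0,0,0,0.65,0,0,-2.8,0,0,0,0.65,0,0,-1,0,0,0,0.65,0,0,0,0,0,0]}}

```text
time: 9.43
position: [0.4607, -0.0312, 0.1221]
tool_rot: [-0.0, 0.732, 0.682, -0.001]
ft_force: [0.6, 0.2, -1.7]
opening: 0.0432
```

```bash
python3 - <<'E'
from plant import *
from h import *
o=get_obs(); print(o['position'],o['opening'],o['ft_force']); plan(o,.6465,.171,.12,-.096,N=9)
E
```

```text
[ 0.46074184 -0.03123467  0.12207362] 0.043181275937176744 [ 0.62716236  0.2116554  -1.73950563]
rows 9 total [18.58 20.22 -0.21] [-0.1  0.1  1.5]
[2.39, 1.9, 0.02, -0.0, 0.0, 0.2]
[2.39, 1.89, 0.02, -0.0, 0.0, 0.2]
[2.4, 1.89, 0.02, -0.0, 0.0, 0.2]
[2.4, 1.88, 0.02, -0.0, 0.0, 0.2]
[2.41, 1.87, 0.02, -0.0, 0.0, 0.2]
[2.41, 1.87, 0.02, -0.0, 0.0, 0.2]
[2.42, 1.86, 0.02, -0.0, 0.0, 0.2]
[2.42, 1.85, 0.02, -0.0, 0.0, 0.2]
[2.43, 1.85, 0.02, -0.0, 0.0, 0.2]
```

{"op": "drive_tool", "data": {"plan": [0.65,1.4,1.1,0,0,0,0.2,0.65,2.6,2,0,0,0,0.2,0.65,2.8,2.2,0,0,0,0.2,0.65,2.8,2.2,0,0,0,0.2,0.65,2.8,2.2,0,0,0,0.2]}}

```text
time: 9.85
position: [0.5671, 0.0823, 0.1191]
tool_rot: [-0.002, 0.741, 0.671, -0.001]
ft_force: [1.5, -0.3, -1.0]
opening: 0.0426
```

{"op": "drive_tool", "data": {"plan": [0.65,2.8,2.2,0,0,0,0.2,0.65,2.8,2.1,0,0,0,0.2,0.65,2,1.6,0,0,0,0,0.65,1,0.8,0,0,0,0,0.65,0,0,0,0,0,0]}}

```text
time: 10.27
position: [0.646, 0.1732, 0.1085]
tool_rot: [-0.005, 0.741, 0.672, -0.003]
ft_force: [-0.2, 0.9, -2.0]
opening: 0.043
```

```bash
python3 - <<'E'
from plant import *
from h import *
o=get_obs(); print(o['position'],o['opening'],o['ft_force']); print(rel(o,.6465,.171,.033,-.096))
E
```

```text
[0.64595582 0.17324335 0.10852366] 0.043044336102988134 [-0.15882134  0.89523125 -1.96505299]
(array([-0.23,  0.17,  7.55]), array([-0.7, -0.1, -0.1]))
```

{"op": "drive_tool", "data": {"plan": [0.65,-0.2,0.1,1.2,-0.6,0,0,0.65,0,0,2.2,0,0,0,0.65,0,0,2.0,0,0,0,0.65,0,0,0.8,0,0,0,0.65,0,0,0,0,0,0]}}

```text
time: 10.68
position: [0.6439, 0.1686, 0.0386]
tool_rot: [-0.001, 0.741, 0.672, -0.003]
ft_force: [-0.2, -0.2, -1.5]
opening: 0.043
```

```bash
python3 - <<'E'
from plant import *
from h import *
o=get_obs(); print(o['position'],o['opening'],o['ft_force']); print(rel(o,.6465,.171,.033,-.096))
m=camera_model("wrist"); p,d=camera("wrist")
np.savez("pics/w5.npz",p=p,d=d,**m); cv2.imwrite("pics/w5.png",p[:,:,::-1])
E
```

```text
[0.64394527 0.16864188 0.03856102] 0.04304981264641658 [-0.21351817 -0.24949496 -1.5126815 ]
(array([0.26, 0.23, 0.55]), array([-0.3,  0.1, -0.1]))
```

View pics/w5.png

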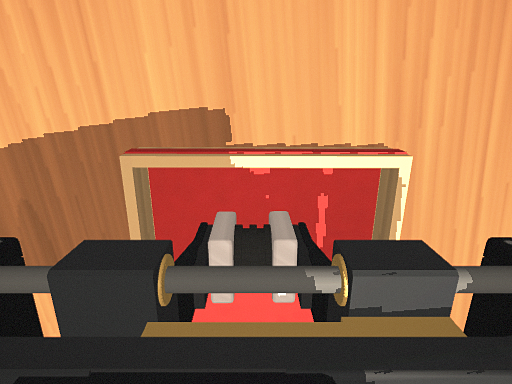

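The foot (columns 210–297) is centred in the red tray and aligned with its rim. Lowering.

{"op": "drive_tool", "data": {"plan": [0.65,0,0.2,0.4,-0.2,0,0,0.65,0,0,0.2,0,0,0,0.65,0,0,0,0,0,0]}}

```text
time: 10.98
position: [0.6472, 0.1676, 0.0351]
tool_rot: [0.001, 0.741, 0.671, -0.0]
ft_force: [0.1, 1.5, -1.0]
opening: 0.0429
```

{"op": "drive_tool", "data": {"plan": [0.65,0,0,0.2,0,0,0,0.65,0,0,0.1,0,0,0]}}

```text
time: 11.15
position: [0.6482, 0.1676, 0.0336]
tool_rot: [0.001, 0.741, 0.671, 0.001]
ft_force: [1.0, -0.4, -2.5]
opening: 0.0431
```

{"op": "drive_tool", "data": {"plan": [0.65,0,0,0.3,0,0,0,0.65,0,0,0.1,0,0,0]}}

```text
time: 11.32
position: [0.6489, 0.1678, 0.0313]
tool_rot: [0.001, 0.741, 0.671, 0.002]
ft_force: [-8.5, -2.2, 13.3]
opening: 0.0428
```

Contact (+13 N). Releasing.

{"op": "drive_tool", "data": {"plan": [0.5,0,0,-0.1,0,0,0,0.4,0,0,0,0,0,0,0.32,0,0,0,0,0,0,0.3,0,0,0,0,0,0,0.3,0,0,0,0,0,0]}}

```text
time: 11.73
position: [0.6496, 0.1682, 0.0331]
tool_rot: [0.002, 0.741, 0.671, 0.003]
ft_force: [0.5, 0.6, -0.4]
opening: 0.0582
```

```bash
python3 - <<'E'
from plant import *
from h import *
o=get_obs(); print(o['position'],o['opening'],o['ft_force'])
m=camera_model("wrist"); p,d=camera("wrist")
np.savez("pics/w6.npz",p=p,d=d,**m); cv2.imwrite("pics/w6.png",p[:,:,::-1])
E
```

```text
[0.64960695 0.16816176 0.03310239] 0.05819724585905471 [ 0.51186547  0.5511035  -0.4074007 ]
```

View pics/w6.png

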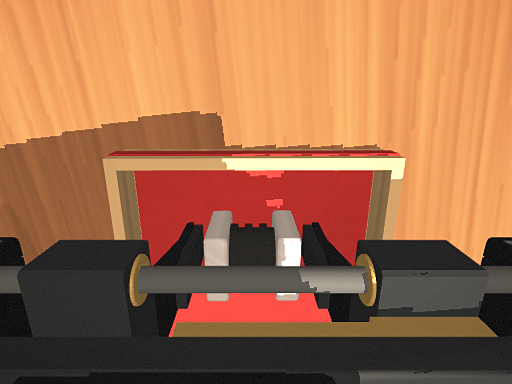

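The foot stands free in the red tray (columns 205–299, with a gap to each finger). On to foot C at (0.4544, −0.0968), yaw +1°.

{"op": "drive_tool", "data": {"plan": [0.3,0,0,-1.5,0,0,0,0.3,0,0,-3,0,0,0,0.3,0,0,-3,0,0,0,0,0,0,-0.7,0,0,0]}}

```text
time: 12.12
position: [0.6474, 0.1673, 0.1177]
tool_rot: [0.001, 0.741, 0.671, -0.0]
ft_force: [-0.3, 0.5, 0.5]
opening: 0.0631
```

```bash
python3 - <<'E'
from plant import *
from h import *
o=get_obs(); print(o['position'],o['opening'],o['ft_force']); plan(o,.4544,-.0968,.115,.018,N=9)
E
```

```text
[0.64739238 0.16730206 0.11766205] 0.06308524856525015 [-0.27221005  0.49589947  0.51649292]
rows 9 total [-19.3  -26.41  -0.27] [ 0.1  0.1 -6.7]
[-3.13, -1.84, 0.03, 0.0, 0.0, -0.7]
[-3.11, -1.88, 0.03, 0.0, 0.0, -0.7]
[-3.08, -1.92, 0.03, 0.0, 0.0, -0.7]
[-3.06, -1.96, 0.03, 0.0, 0.0, -0.7]
[-3.03, -2.0, 0.03, 0.0, 0.0, -0.7]
[-3.01, -2.04, 0.03, 0.0, 0.0, -0.7]
[-2.98, -2.08, 0.03, 0.0, 0.0, -0.7]
[-2.95, -2.12, 0.03, 0.0, 0.0, -0.7]
[-2.92, -2.16, 0.03, 0.0, 0.0, -0.7]
```

{"op": "drive_tool", "data": {"plan": [0,-3.1,-1.8,0,0,0,-0.7,0,-3.1,-1.9,0,0,0,-0.7,0,-3.1,-1.9,0,0,0,-0.7,0,-3.1,-1.9,0,0,0,-0.7,0,-3,-2,0,0,0,-0.7]}}

```text
time: 12.53
position: [0.5436, 0.0244, 0.1238]
tool_rot: [0.003, 0.716, 0.699, 0.006]
ft_force: [1.4, 0.3, 1.0]
opening: 0.0858
```

{"op": "drive_tool", "data": {"plan": [0,-3,-2,0,0,0,-0.7,0,-3,-2.1,0,0,0,-0.7,0,-2.5,-2,0,0,0,-0.7,0,-1.2,-1,0,0,0,-0.7,0,0,0,0,0,0,0]}}

```text
time: 12.95
position: [0.4642, -0.0828, 0.1255]
tool_rot: [0.003, 0.701, 0.714, 0.009]
ft_force: [-0.2, -0.7, 0.3]
opening: 0.0868
```

```bash
python3 - <<'E'
from plant import *
from h import *
o=get_obs(); print(o['position'],o['opening'],o['ft_force']); print(rel(o,.4544,-.0968,.037,.018))
E
```

```text
[ 0.46419964 -0.08284629  0.12548955] 0.0868259869623371 [-0.18717323 -0.73167749  0.29137122]
(array([-1.45, -1.15,  8.82]), array([ 0.9, -0.5,  0. ]))
```

{"op": "drive_tool", "data": {"plan": [0,-1.4,-1.1,0.8,0.8,-0.4,0,0,0,0,2.3,0,0,0,0,0,0,2.2,0,0,0,0,0,0,1.0,0,0,0,0,0,0,0,0,0,0]}}

```text
time: 13.37
position: [0.4574, -0.0966, 0.0647]
tool_rot: [0.002, 0.702, 0.713, 0.006]
ft_force: [-0.9, -0.6, 0.2]
opening: 0.0872
```

```bash
python3 - <<'E'
from plant import *
from h import *
o=get_obs(); print(o['position'],o['opening'],o['ft_force']); print(rel(o,.4544,-.0968,.037,.018))
E
```

```text
[ 0.45738006 -0.09655644  0.06472793] 0.08717010476561592 [-0.86044695 -0.57989248  0.24143823]
(array([-0.03, -0.33,  2.77]), array([ 0.7, -0.3, -0.1]))
```

{"op": "drive_tool", "data": {"plan": [0,0,-0.3,1.0,0.6,-0.2,0,0,0,0,1.2,0,0,0,0,0,0,0.5,0,0,0,0,0,0,0,0,0,0]}}

```text
time: 13.7
position: [0.4567, -0.0949, 0.0383]
tool_rot: [0.0, 0.701, 0.713, 0.001]
ft_force: [0.7, -0.2, -0.1]
opening: 0.087
```

```bash
python3 - <<'E'
from plant import *
from h import *
o=get_obs(); print(o['position'],o['opening'],o['ft_force']); print(rel(o,.4544,-.0968,.037,.018))
E
```

```text
[ 0.45671857 -0.09492931  0.03825034] 0.08699805964716431 [ 0.66534078 -0.22150891 -0.11644926]
(array([-0.18, -0.24,  0.12]), array([ 0.1, -0.1, -0. ]))
```

{"op": "drive_tool", "data": {"plan": [0.1,-0.2,-0.3,0.2,0,0,0,0.3,0,0,0,0,0,0,0.5,0,0,0,0,0,0,0.6,0,0,0,0,0,0,0.65,0,0,0,0,0,0]}}

```text
time: 14.12
position: [0.4548, -0.0969, 0.038]
tool_rot: [0.001, 0.701, 0.713, 0.002]
ft_force: [0.3, -0.2, -0.3]
opening: 0.061
```

{"op": "drive_tool", "data": {"plan": [0.65,0,0,0,0,0,0,0.65,0,0,0,0,0,0,0.65,0,0,0,0,0,0,0.65,0,0,0,0,0,0,0.65,0,0,0,0,0,0]}}

```text
time: 14.53
position: [0.4552, -0.0968, 0.0386]
tool_rot: [0.001, 0.701, 0.713, 0.002]
ft_force: [0.1, -0.4, -0.7]
opening: 0.0425
```

{"op": "drive_tool", "data": {"plan": [0.65,0,0,0,0,0,0,0.65,0,0,0,0,0,0]}}

```text
time: 14.7
position: [0.4552, -0.0969, 0.0386]
tool_rot: [0.001, 0.701, 0.713, 0.002]
ft_force: [-0.7, -0.1, 0.3]
opening: 0.0421
```

It holds at about 42.3 mm, which suggests **firm**. I'll watch the reading while lifting.

{"op": "drive_tool", "data": {"plan": [0.65,0,0,-1.5,0,0,0,0.65,0,0,-3,0,0,0,0.65,0,0,-2.8,0,0,0,0.65,0,0,-1,0,0,0,0.65,0,0,0,0,0,0]}}

```text
time: 15.12
position: [0.4527, -0.0974, 0.1233]
tool_rot: [-0.0, 0.701, 0.713, -0.0]
ft_force: [0.3, -0.5, -1.2]
opening: 0.0427
```

```bash
python3 - <<'E'
from plant import *
from h import *
o=get_obs(); print(o['position'],o['opening'],o['ft_force']); plan(o,.6395,.095,.12,-.096,N=9)
E
```

```text
[ 0.45272601 -0.09742949  0.12328371] 0.04270870959017322 [ 0.30437672 -0.49260427 -1.19292911]
rows 9 total [18.68 19.24 -0.33] [-0.  -0.   6.5]
[2.1, 2.11, 0.04, -0.0, -0.0, 0.7]
[2.13, 2.08, 0.04, -0.0, -0.0, 0.7]
[2.15, 2.06, 0.04, -0.0, -0.0, 0.7]
[2.18, 2.03, 0.04, -0.0, -0.0, 0.7]
[2.21, 2.0, 0.04, -0.0, -0.0, 0.7]
[2.23, 1.98, 0.04, -0.0, -0.0, 0.7]
[2.26, 1.95, 0.04, -0.0, -0.0, 0.7]
[2.28, 1.92, 0.04, -0.0, -0.0, 0.7]
[2.3, 1.89, 0.04, -0.0, -0.0, 0.7]
```

{"op": "drive_tool", "data": {"plan": [0.65,1.3,1.3,0,0,0,0.7,0.65,2.4,2.4,0,0,0,0.7,0.65,2.6,2.4,0,0,0,0.7,0.65,2.6,2.4,0,0,0,0.7,0.65,2.6,2.3,0,0,0,0.7]}}

```text
time: 15.53
position: [0.5618, 0.014, 0.1207]
tool_rot: [-0.002, 0.727, 0.686, 0.001]
ft_force: [-0.2, -0.7, -1.1]
opening: 0.0425
```

{"op": "drive_tool", "data": {"plan": [0.65,2.6,2.3,0,0,0,0.7,0.65,2.6,2.2,0,0,0,0.7,0.65,1.9,1.6,0,0,0,0.7,0.65,1,0.8,0,0,0,0.5,0.65,0,0,0,0,0,0]}}

```text
time: 15.95
position: [0.6403, 0.1024, 0.111]
tool_rot: [-0.005, 0.74, 0.672, -0.002]
ft_force: [-0.6, 0.6, -1.5]
opening: 0.0429
```

```bash
python3 - <<'E'
from plant import *
from h import *
o=get_obs(); print(o['position'],o['opening'],o['ft_force']); print(rel(o,.6395,.095,.036,-.096))
E
```

```text
[0.64034037 0.10236363 0.11102244] 0.04291098219188645 [-0.63829555  0.56919929 -1.47205759]
(array([-0.77,  0.06,  7.5 ]), array([-0.5, -0.2, -0. ]))
```

{"op": "drive_tool", "data": {"plan": [0.65,-0.7,0.1,1.2,-0.5,0,0,0.65,0,0,2.2,0,0,0,0.65,0,0,2.0,0,0,0,0.65,0,0,0.7,0,0,0,0.65,0,0,0,0,0,0]}}

```text
time: 16.37
position: [0.6378, 0.093, 0.0424]
tool_rot: [-0.002, 0.74, 0.673, -0.002]
ft_force: [-0.8, -0.4, -0.9]
opening: 0.0421
```

```bash
python3 - <<'E'
from plant import *
from h import *
o=get_obs(); print(o['position'],o['opening'],o['ft_force']); print(rel(o,.6395,.095,.036,-.096))
m=camera_model("wrist"); p,d=camera("wrist")
np.savez("pics/w7.npz",p=p,d=d,**m); cv2.imwrite("pics/w7.png",p[:,:,::-1])
E
```

```text
[0.63778374 0.09296054 0.04235833] 0.042131915730035725 [-0.84676971 -0.39016429 -0.85545756]
(array([0.22, 0.15, 0.64]), array([-0.3, -0. ,  0. ]))
```

View pics/w7.png

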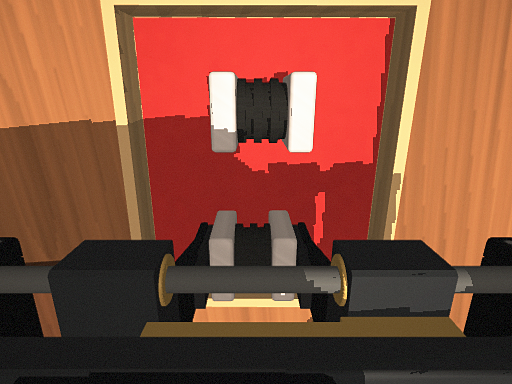

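The first foot stands upright at (262,112). The second, at (253,255), is clear of it and of the walls. Lowering.

{"op": "drive_tool", "data": {"plan": [0.65,0.1,0.1,0.5,-0.2,0,0,0.65,0,0,0.3,0,0,0,0.65,0,0,0.1,0,0,0]}}

```text
time: 16.67
position: [0.6401, 0.0931, 0.0357]
tool_rot: [0.0, 0.74, 0.672, 0.001]
ft_force: [-0.4, 0.3, -0.7]
opening: 0.0425
```

{"op": "drive_tool", "data": {"plan": [0.65,0,0,0.2,0,0,0,0.65,0,0,0.1,0,0,0]}}

```text
time: 16.83
position: [0.6408, 0.0933, 0.0337]
tool_rot: [0.001, 0.74, 0.672, 0.002]
ft_force: [0.3, 0.1, -1.4]
opening: 0.0427
```

{"op": "drive_tool", "data": {"plan": [0.65,0,0,0.2,0,0,0,0.65,0,0,0,0,0,0]}}

```text
time: 17.0
position: [0.6416, 0.0933, 0.0331]
tool_rot: [0.001, 0.74, 0.672, 0.003]
ft_force: [0.4, -0.3, -0.7]
opening: 0.0427
```

{"op": "drive_tool", "data": {"plan": [0.65,0,0,0.2,0,0,0,0.65,0,0,0.1,0,0,0]}}

```text
time: 17.17
position: [0.6421, 0.0934, 0.0326]
tool_rot: [0.001, 0.74, 0.672, 0.003]
ft_force: [-5.6, -1.0, 9.3]
opening: 0.0423
```

Contact. Releasing.

{"op": "drive_tool", "data": {"plan": [0.5,0,0,-0.1,0,0,0,0.4,0,0,0,0,0,0,0.32,0,0,0,0,0,0,0.3,0,0,0,0,0,0,0.3,0,0,0,0,0,0]}}

```text
time: 17.58
position: [0.6427, 0.0936, 0.0342]
tool_rot: [0.001, 0.74, 0.672, 0.004]
ft_force: [0.4, -0.8, 0.2]
opening: 0.0586
```

```bash
python3 - <<'E'
from plant import *
from h import *
o=get_obs(); print(o['position'],o['opening'],o['ft_force'])
m=camera_model("wrist"); p,d=camera("wrist")
np.savez("pics/w8.npz",p=p,d=d,**m); cv2.imwrite("pics/w8.png",p[:,:,::-1])
E
```

```text
[0.642748   0.09362654 0.03415649] 0.05858113152880259 [ 0.3931464  -0.77000036  0.17870896]
```

View pics/w8.png

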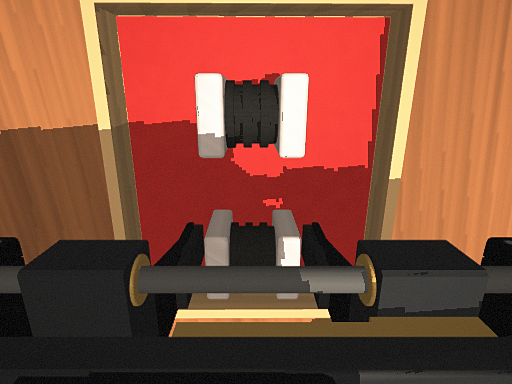

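The second foot is released and both stand in the red tray. Next is foot D at about (0.4533, −0.171), yaw −2.5°.

{"op": "drive_tool", "data": {"plan": [0.3,0,0,-1.5,0,0,0,0.3,0,0,-3,0,0,0,0.3,0,0,-3,0,0,0,0,0,0,-0.7,0,0,0]}}

```text
time: 17.97
position: [0.6403, 0.0927, 0.1186]
tool_rot: [0.0, 0.741, 0.672, 0.001]
ft_force: [1.4, 0.5, 1.8]
opening: 0.0629
```

```bash
python3 - <<'E'
from plant import *
from h import *
o=get_obs(); print(o['position'],o['opening'],o['ft_force']); plan(o,.4533,-.171,.115,-.044,N=9)
E
```

```text
[0.64029489 0.09266825 0.11860413] 0.06294321070211491 [1.44868571 0.49986254 1.75260195]
rows 9 total [-18.7  -26.37  -0.36] [ 0.1 -0.1 -3. ]
[-3.12, -1.78, 0.03, 0.0, -0.0, -0.3]
[-3.11, -1.8, 0.03, 0.0, -0.0, -0.3]
[-3.1, -1.82, 0.03, 0.0, -0.0, -0.3]
[-3.08, -1.84, 0.03, 0.0, -0.0, -0.3]
[-3.07, -1.86, 0.04, 0.0, -0.0, -0.3]
[-3.06, -1.88, 0.04, 0.0, -0.0, -0.3]
[-3.05, -1.89, 0.04, 0.0, -0.0, -0.3]
[-3.04, -1.91, 0.04, 0.0, -0.0, -0.3]
[-3.03, -1.93, 0.04, 0.0, -0.0, -0.3]
```

{"op": "drive_tool", "data": {"plan": [0,-3.1,-1.8,0,0,0,-0.3,0,-3.1,-1.8,0,0,0,-0.3,0,-3.1,-1.8,0,0,0,-0.3,0,-3.1,-1.8,0,0,0,-0.3,0,-3.1,-1.9,0,0,0,-0.3]}}

```text
time: 18.38
position: [0.5395, -0.0502, 0.1245]
tool_rot: [0.002, 0.727, 0.687, 0.007]
ft_force: [-0.0, -0.9, 0.3]
opening: 0.0856
```

{"op": "drive_tool", "data": {"plan": [0,-3.1,-1.9,0,0,0,-0.3,0,-3,-2,0,0,0,-0.3,0,-2.7,-2,0.2,0,0,-0.3,0,-1.5,-1,0.2,0,0,-0.3,0,0,0,0,0,0,0]}}

```text
time: 18.8
position: [0.4575, -0.1609, 0.1221]
tool_rot: [0.003, 0.723, 0.691, 0.01]
ft_force: [-0.2, 0.5, 0.0]
opening: 0.087
```

```bash
python3 - <<'E'
from plant import *
from h import *
o=get_obs(); print(o['position'],o['opening'],o['ft_force']); print(rel(o,.4533,-.171,.037,-.044))
E
```

```text
[ 0.45748079 -0.16085619  0.12206911] 0.08695411150770595 [-0.1579566   0.47994411  0.01644764]
(array([-1.12, -0.53,  8.49]), array([ 1. , -0.6, -0. ]))
```

{"op": "drive_tool", "data": {"plan": [0,-1.1,-0.5,0.8,0.8,-0.5,0,0,0,0,2.3,0,0,0,0,0,0,2.0,0,0,0,0,0,0,1.0,0,0,0,0,0,0,0,0,0,0]}}

```text
time: 19.22
position: [0.4549, -0.1725, 0.0632]
tool_rot: [0.003, 0.724, 0.69, 0.006]
ft_force: [-0.7, -0.3, 0.1]
opening: 0.087
```

```bash
python3 - <<'E'
from plant import *
from h import *
o=get_obs(); print(o['position'],o['opening'],o['ft_force']); print(rel(o,.4533,-.171,.037,-.044))
m=camera_model("wrist"); p,d=camera("wrist")
np.savez("pics/w9.npz",p=p,d=d,**m); cv2.imwrite("pics/w9.png",p[:,:,::-1])
E
```

```text
[ 0.45490164 -0.17250313  0.06323796] 0.08696410259906649 [-0.67041223 -0.31442986  0.12821212]
(array([ 0.13, -0.2 ,  2.62]), array([ 0.7, -0.2, -0.2]))
```

View pics/w9.png

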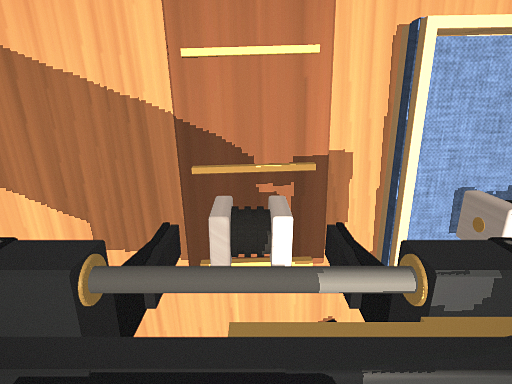

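The foot is between the fingers (columns 210–292). I'll check its y from the visible far edge of its top.

```bash
python3 - <<'E'
from h import *
p,d,m=load("pics/w9.npz"); W=cloud(d,m); Z=W[...,2]
S=cv2.cvtColor(p,cv2.COLOR_RGB2HSV)
M=(d>0)&(Z>.048)&(Z<.057)&(W[...,0]>.41)&(W[...,0]<.5)&(S[...,1]<70)&(S[...,2]>90); M[266:]=0
w=W[M]; print(M.sum(),w.min(0),w.max(0))
for lo,hi in((.41,.4533),(.4533,.5)):
    q=w[(w[:,0]>lo)&(w[:,0]<hi)]; r=cv2.minAreaRect(q[:,:2].astype(np.float32)); print(np.round(r[0],4),np.round(r[1],4),r[2])
E
```

```text
2158 [ 0.42855323 -0.18613716  0.04800607] [ 0.47709683 -0.15268703  0.0549522 ]
[ 0.4351 -0.1686] [0.0319 0.0119] 87.32435607910156
[ 0.4709 -0.1703] [0.0317 0.012 ] 86.9565200805664
```

{"op": "drive_tool", "data": {"plan": [0,0.1,-0.2,1.0,0.6,-0.2,0,0,0,0,1.1,0,0,0,0,0,0,0.5,0,0,0,0,0,0,0,0,0,0]}}

```text
time: 19.6
position: [0.4558, -0.1706, 0.0383]
tool_rot: [0.002, 0.723, 0.691, 0.002]
ft_force: [-0.5, -0.6, -0.2]
opening: 0.0869
```

```bash
python3 - <<'E'
from plant import *
from h import *
o=get_obs(); print(o['position'],o['opening'],o['ft_force']); print(rel(o,.4533,-.171,.037,-.046))
E
```

```text
[ 0.45580987 -0.17055342  0.03832575] 0.08688701136411833 [-0.45968493 -0.58211913 -0.15484171]
(array([-0.06, -0.25,  0.13]), array([ 0.3, -0. ,  0. ]))
```

{"op": "drive_tool", "data": {"plan": [0.1,0,-0.3,0.2,0.2,0,0,0.3,0,0,0,0,0,0,0.5,0,0,0,0,0,0,0.6,0,0,0,0,0,0,0.65,0,0,0,0,0,0]}}

```text
time: 20.02
position: [0.4528, -0.1706, 0.0366]
tool_rot: [0.0, 0.723, 0.691, 0.001]
ft_force: [-0.5, 0.2, 0.1]
opening: 0.0614
```

{"op": "drive_tool", "data": {"plan": [0.65,0,0,0,0,0,0,0.65,0,0,0,0,0,0,0.65,0,0,0,0,0,0,0.65,0,0,0,0,0,0,0.65,0,0,0,0,0,0]}}

```text
time: 20.43
position: [0.4531, -0.1705, 0.0371]
tool_rot: [0.001, 0.723, 0.691, 0.001]
ft_force: [-0.5, -0.1, -0.7]
opening: 0.0364
```

{"op": "drive_tool", "data": {"plan": [0.65,0,0,0,0,0,0,0.65,0,0,0,0,0,0]}}

```text
time: 20.6
position: [0.453, -0.1705, 0.037]
tool_rot: [0.001, 0.723, 0.691, 0.001]
ft_force: [0.8, -0.6, 0.5]
opening: 0.0367
```

Opening is 36.7 mm, so it is **soft**, which fits the expected two and two. It goes to the blue tray at (0.627, −0.103).

{"op": "drive_tool", "data": {"plan": [0.65,0,0,-1.5,0,0,0,0.65,0,0,-3,0,0,0,0.65,0,0,-2.8,0,0,0,0.65,0,0,-1,0,0,0,0.65,0,0,0,0,0,0]}}

```text
time: 21.02
position: [0.451, -0.1706, 0.1215]
tool_rot: [-0.001, 0.724, 0.69, -0.001]
ft_force: [0.3, 0.7, -0.1]
opening: 0.0365
```

```bash
python3 - <<'E'
from plant import *
from h import *
o=get_obs(); print(o['position'],o['opening'],o['ft_force']); plan(o,.627,-.103,.12,-.035,N=6)
E
```

```text
[ 0.4510219  -0.17062245  0.12153791] 0.03652384564601565 [ 0.30329952  0.73383147 -0.13367312]
rows 6 total [17.6   6.76 -0.15] [-0.1  0.  -0.7]
[1.26, 2.88, 0.02, -0.0, 0.0, -0.1]
[1.26, 2.88, 0.02, -0.0, 0.0, -0.1]
[1.25, 2.88, 0.02, -0.0, 0.0, -0.1]
[1.25, 2.88, 0.02, -0.0, 0.0, -0.1]
[1.24, 2.89, 0.02, -0.0, 0.0, -0.1]
[1.23, 2.89, 0.02, -0.0, 0.0, -0.1]
```

{"op": "drive_tool", "data": {"plan": [0.65,0.6,1.5,0,0,0,-0.1,0.65,1.2,2.8,0,0,0,-0.1,0.65,1.3,3,0,0,0,-0.1,0.65,1.3,3,0,0,0,-0.1,0.65,1.3,3,0,0,0,-0.1]}}

```text
time: 21.43
position: [0.5853, -0.1203, 0.1165]
tool_rot: [-0.004, 0.723, 0.691, 0.0]
ft_force: [0.5, -0.7, 0.1]
opening: 0.0365
```

{"op": "drive_tool", "data": {"plan": [0.65,1.2,2.8,0,0,0,0,0.65,0.8,1.6,0,0,0,0,0.65,0.2,0.4,0,0,0,0,0.65,0,0,0,0,0,0]}}

```text
time: 21.77
position: [0.6394, -0.0938, 0.107]
tool_rot: [-0.007, 0.72, 0.694, -0.001]
ft_force: [-1.6, -0.2, -1.7]
opening: 0.0368
```

```bash
python3 - <<'E'
from plant import *
from h import *
o=get_obs(); print(o['position'],o['opening'],o['ft_force']); print(rel(o,.627,-.103,.035,-.035))
E
```

```text
[ 0.63939    -0.09383628  0.10695917] 0.03684428226856214 [-1.56999683 -0.15050142 -1.68165205]
(array([-1.02, -1.12,  7.2 ]), array([-0.6, -0.4, -0.1]))
```

{"op": "drive_tool", "data": {"plan": [0.65,-1.0,-1.1,0.9,-0.5,-0.3,0,0.65,0,0,2.1,0,0,0,0.65,0,0,1.9,0,0,0,0.65,0,0,0.8,0,0,0,0.65,0,0,0,0,0,0]}}

```text
time: 22.18
position: [0.6217, -0.107, 0.0444]
tool_rot: [-0.003, 0.721, 0.693, -0.002]
ft_force: [-0.3, -0.3, -0.6]
opening: 0.0368
```

```bash
python3 - <<'E'
from plant import *
from h import *
o=get_obs(); print(o['position'],o['opening'],o['ft_force']); print(rel(o,.627,-.103,.035,-.035))
m=camera_model("wrist"); p,d=camera("wrist")
np.savez("pics/w10.npz",p=p,d=d,**m); cv2.imwrite("pics/w10.png",p[:,:,::-1])
E
```

```text
[ 0.62173019 -0.10696945  0.04442256] 0.03679919462745766 [-0.29653004 -0.28127322 -0.56008769]
(array([0.42, 0.52, 0.94]), array([-0.4, -0.1, -0.3]))
```

View pics/w10.png

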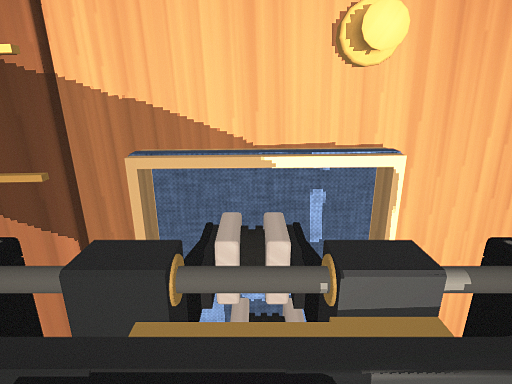

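The foot is in the blue tray, and the first foot shows behind it at row ~310 with a gap. Lowering.

{"op": "drive_tool", "data": {"plan": [0.65,0.4,0.4,0.5,-0.3,0,0,0.65,0,0,0.4,0,0,0,0.65,0,0,0.1,0,0,0]}}

```text
time: 22.48
position: [0.6271, -0.1039, 0.0369]
tool_rot: [0.0, 0.722, 0.692, 0.001]
ft_force: [0.1, -0.8, -0.7]
opening: 0.0363
```

{"op": "drive_tool", "data": {"plan": [0.65,0,0,0.3,0,0,0,0.65,0,0,0.1,0,0,0]}}

```text
time: 22.65
position: [0.628, -0.1037, 0.0335]
tool_rot: [0.001, 0.722, 0.692, 0.002]
ft_force: [-0.0, -0.1, -0.6]
opening: 0.0364
```

{"op": "drive_tool", "data": {"plan": [0.65,0,0,0.2,0,0,0,0.65,0,0,0.1,0,0,0]}}

```text
time: 22.82
position: [0.6284, -0.1036, 0.0311]
tool_rot: [0.001, 0.721, 0.693, 0.002]
ft_force: [-5.4, 0.3, 10.2]
opening: 0.0368
```

Contact. Releasing.

{"op": "drive_tool", "data": {"plan": [0.5,0,0,-0.1,0,0,0,0.4,0,0,0,0,0,0,0.32,0,0,0,0,0,0,0.3,0,0,0,0,0,0,0.3,0,0,0,0,0,0]}}

```text
time: 23.23
position: [0.6289, -0.1038, 0.0327]
tool_rot: [0.002, 0.721, 0.692, 0.003]
ft_force: [0.5, -0.7, 0.6]
opening: 0.0582
```

```bash
python3 - <<'E'
from plant import *
from h import *
o=get_obs(); print(o['position'],o['opening'],o['ft_force'])
m=camera_model("wrist"); p,d=camera("wrist")
np.savez("pics/w11.npz",p=p,d=d,**m); cv2.imwrite("pics/w11.png",p[:,:,::-1])
E
```

```text
[ 0.62888866 -0.10380427  0.03267471] 0.05824681013819118 [ 0.54818589 -0.69376183  0.55517843]
```

View pics/w11.png

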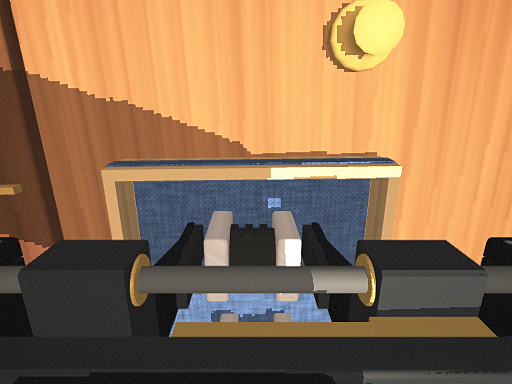

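The foot is free and standing. I'll go up and back for a final check of both trays.

{"op": "drive_tool", "data": {"plan": [0.3,0,0,-1.5,0,0,0,0.3,0,0,-3,0,0,0,0.3,0,0,-3,0,0,0,0.3,0,0,-3,0,0,0,0.3,0,0,-3,0,0,0]}}

```text
time: 23.7
position: [0.6241, -0.1038, 0.1695]
tool_rot: [-0.002, 0.722, 0.692, -0.002]
ft_force: [1.0, -0.4, -0.3]
opening: 0.061
```

{"op": "drive_tool", "data": {"plan": [0.3,0,-3,-1,0,0,0,0.3,0,-4,-1,0,0,0,0.3,0,-4,0,0,0,0,0.3,0,-4,0,0,0,0,0.3,0,-1,0,0,0,0]}}

```text
time: 24.12
position: [0.4646, -0.0998, 0.201]
tool_rot: [0.004, 0.722, 0.692, 0.004]
ft_force: [0.3, -0.4, -0.2]
opening: 0.0606
```

{"op": "drive_tool", "data": {"plan": [0.3,0,0,0,0,0,0,0.3,0,0,0,0,0,0]}}

```text
time: 24.28
position: [0.4627, -0.0998, 0.2033]
tool_rot: [0.003, 0.722, 0.691, 0.007]
ft_force: [0.5, 1.2, 0.4]
opening: 0.061
```

```bash
python3 - <<'E'
from plant import *
from h import *
o=get_obs(); print(o['position'],o['opening'],o['time'])
ims=[]
for n in("top","scene"):
    m=camera_model(n); p,d=camera(n); np.savez(f"pics/{n}F.npz",p=p,d=d,**m)
    ims.append(p)
    W=cloud(d,m);Z=W[...,2];S=cv2.cvtColor(p,cv2.COLOR_RGB2HSV)
    M=((d>0)&(Z>.038)&(Z<.052)&(W[...,0]>.54)&(W[...,0]<.73)&(W[...,1]>-.23)&(W[...,1]<.23)&(S[...,1]<70)&(S[...,2]>120)).astype(np.uint8)
    k,l,st,c=cv2.connectedComponentsWithStats(M)
    for i in range(1,k):
        if st[i,4]>5: print(n,c[i].round(),st[i,4],W[l==i].mean(0).round(4))
a=cv2.resize(ims[0][90:210,190:350],None,fx=5,fy=5); cv2.imwrite("pics/topF.png",a[:,:,::-1]); cv2.imwrite("pics/sceneF.png",ims[1][:,:,::-1])
E
```

```text
[ 0.46274178 -0.0997794   0.20328789] 0.06097419838880392 24.2833
top [224. 127.] 22 [0.6642 0.1633 0.0455]
top [242. 128.] 24 [0.6578 0.092  0.0462]
top [290. 131.] 19 [ 0.6438 -0.1071  0.047 ]
top [307. 130.] 17 [ 0.644  -0.1789  0.045 ]
top [223. 135.] 23 [0.6299 0.1689 0.0451]
top [241. 136.] 27 [0.6233 0.0936 0.0451]
scene [318. 213.] 34 [0.6334 0.1642 0.0448]
scene [296. 221.] 36 [0.6265 0.0911 0.0446]
scene [324. 221.] 45 [0.6682 0.1608 0.0449]
scene [302. 230.] 50 [0.6616 0.086  0.045 ]
scene [234. 245.] 57 [ 0.6113 -0.1073  0.0453]
scene [240. 254.] 60 [ 0.6473 -0.1083  0.0447]
scene [210. 255.] 58 [ 0.6111 -0.1812  0.0453]
scene [216. 265.] 63 [ 0.6471 -0.1823  0.0452]
```

View pics/topF.png

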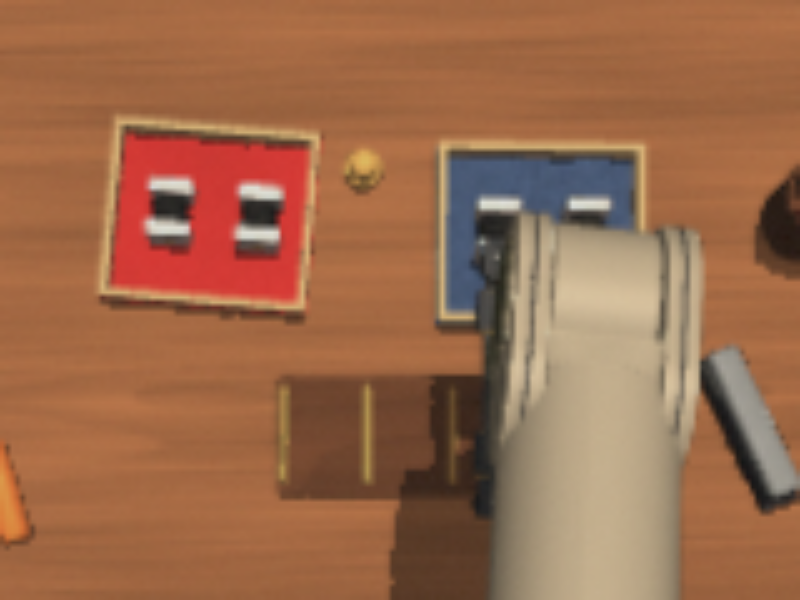

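View pics/sceneF.png

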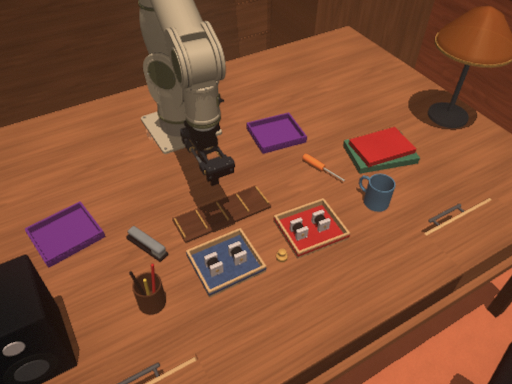

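Both pictures show two feet upright in each tray, with cap tops at z ≈ 0.045 m, about where a foot on the 6 mm floor should be. The paperweight, screwdriver, mug, pen cup, books and stapler look unmoved, and the arm is clear.

```bash
python3 -c "
from plant import *
print(finish_job())"
```

```text
the job is handed in; nothing more can be done
None
```

I sorted all four feet and handed the job in at about 24 s of the 72 s allowed; the hand-in gives no verdict.

- **Squeezing:** I gripped each foot at the fixed 30 N and read the opening. Two closed to 36.7 mm (about 11 mm shorter, soft) and went in the blue tray. The other two held at about 43.0 mm and 42.5 mm (about 5 mm shorter, firm) and went in the red tray.
- **Setting down:** I lowered each foot until the wrist force showed contact with the tray floor (+1 to +13 N). The first was the faintest reading, at +1 N. I then opened the fingers and checked by wrist picture that the foot stood free.
- **Last checks:** The scene and top cameras show two upright feet in each tray, with cap tops at z ≈ 0.045 m against 0.046 m expected. In the top view the arm hid part of the blue tray, but the scene view showed both of its feet whole. By eye, nothing else on the desk had moved, and the gripper was clear at about 0.20 m height. No check failed.

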